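Unlock the child-safe refill box

TASK

Open the child-safe box: swing its three red levers fully over, away from you, in whichever order the hidden interlock lets them go, then slide the lid (the half with the blue handle) all the way open and let go. The order changes every time, so try the levers gently: one that stops after a small give is blocked for now and must not be forced, so come back to it after another has gone over. Leave the other things on the worktop where they are.

Things in the scene. Friction and masses are not known exactly. Their poses are not given: they have to be found in the camera images.
- safebox: Child-safe box fixed to the worktop, base 255 (x) by 300 (y) mm. Origin on the worktop under its middle; its x points away from the robot side, y left, z up. Front: white lever bank, x -135 to -35 mm, flat top 60 mm high. Rear: clear acrylic box, x -25 to 110 mm: the sliding lid covers its right half (y below 0), a fixed clear cover 98 mm high its left half. The refills inside are only to be seen.
- left_grip (a point): Centre of the left lever's red grip. All levers are alike: a T of steel rod, 12 mm thick, and a red round cross-grip, 20 mm in diameter, 44 mm long (box y), centred 80 mm from the pivot. The pivots are 55 mm above the worktop at box x -85 mm, y +85, 0 and -85 mm. A lever starts leaning 0.5 rad to the robot side, and is best pushed on its grip with the fingertips (the grip rises 10 mm mid-swing).
- middle_grip (a point): Centre of the red grip of the middle lever (at y 0 on the box), built like the left one.
- right_grip (a point): Centre of the red grip of the right lever (at y -85 mm on the box), built like the left one.
- lever_left (a joint): Left lever, rad: 0 leaning to the robot side (start), 0.5 upright, 1.0 fully over, leaning to box +x. If free it swings with 1 to 3 N at the grip and stays where left. If blocked it stops hard at about 0.1. Each lever blocks all those after it in the hidden order until it is about 0.7 over or more. Any of the six orders can occur; nothing outside shows which.
- lever_middle (a joint): Angle of the middle lever, same meaning.
- lever_right (a joint): Angle of the right lever, same meaning.
- lid (a joint): Travel of the sliding lid in m: 0 shut (start), 0.115 fully open; it slides to the left (box +y) over the fixed cover with 2 to 4 N. It is bolted (stops after about 3 mm) until all three levers are over.
- lid_handle (a point): Centre of the lid's blue upright handle, a bar 70 mm long (box x), 16 mm thick (box y), 40 mm high, standing on the clear lid; shut it is at box x 30, y -70 mm, with its lower edge 107 mm and its top 147 mm above the worktop. It can be pinched across its thickness from above or pushed sideways.
- peg_bowl: Stainless steel bowl, 124 mm across, 60 mm high, loose, stands to the right of the box; not to be disturbed. Origin under its centre.
- canister: White ceramic canister with latch lid, 104 mm across, 132 mm high, loose; not to be disturbed. Origin under its centre.
- dustpan: Blue plastic dustpan, 285 by 200 mm, 45 mm high, loose; not to be disturbed. Origin under its middle.
- brush: Bamboo brush, 190 mm long, 40 mm high, loose; not to be disturbed. Origin under its middle.
- softener: Green bottle, 70 mm across, 170 mm high, loose; not to be disturbed. Origin under its centre.
- peg_box: Clear open acrylic box with wooden pegs, 100 by 140 mm, 60 mm high, loose; not to be disturbed. Origin under its centre.

How it is judged (in metres and radians):
On the way:
1. all three levers are fully over (value of joint each of lever_left, lever_middle, lever_right above 0.85 rad), for 0.1 s.
At the end, for the whole second after the job is handed in: All three levers are over by more than 0.85 rad of 1.0, and the lid is open by more than 105 of 115 mm (all of step 1 and value of joint lid above 0.105 m); the robot touches nothing.
It fails at once if a lever or the lid is forced (pushed with more than 45 N) (contact force between any of lever_left, lever_middle, lever_right, lid and the fingers above 45 N or contact force between any of lever_left, lever_middle, lever_right, lid and the arm above 45 N).
It fails at once if another thing on the worktop is moved by more than 30 mm (distance of any of peg_bowl, canister, dustpan, brush, softener, peg_box from where it was at the start of the episode above 0.03 m).
It also fails if it takes over 64 s, if anything falls off the work surface, if the arm or the gripper's body presses on something with over 40 N, if the wrist force passes 120 N, or if a joint passes its speed limit or range.

ROBOT

A 7-joint arm with a two-finger parallel gripper is mounted at the origin on the work surface. World frame = base frame: x ahead of the robot, y to its left, z up, the work surface at z = 0. Lengths are in mm, angles in rad, forces in N, time in s.
With the tool pointing down it reaches from about 400 to 850 mm from the base axis. Payload 4.5 kg.
Tool frame: the origin (TCP) lies at the very end of the fingers, on their centre line; the grasp point (between the pads) lies 19 mm behind it; z points along the fingers, y is the direction in which the jaws open and shut (so a half turn about z gives the same grasp; the last joint's range is limited). The gripper opens to 85 mm and grips with 20 to 120 N. Pads are 22 mm wide; open, the fingers measure 114 mm over their backs; the gripper's body (76 mm by 85 mm) begins 54 mm behind the grasp point. The pads swing forward as they close: fully open they stand 13 mm farther back than shut.
Start: joints at [1.335, 0.689, -0.195, 1.565, 0.157, 0.902, -0.215], TCP at [166.616, -602.409, 196.117] pointing down, gripper open.
Joint ranges: [-3.01, 3.01], [-0.46, 2.08], [-1.47, 1.51], [0.13, 2.56], [-1, 4.14], [0.04, 2.09], [-2.66, 2.66]. Speed limits (rad/s): [2.57, 2.57, 3.14, 3.14, 3.14, 3.14, 3.14].

INTERFACE

Orientations are given as a rotation vector (axis times angle).
In Python, from plant import robot gives the robot as it stands. The module is installed in compiled form; this text tells all that it offers.
- The arm moves only by the shell command python3 -m inch 'ROWS' [OPENING]. ROWS is a JSON object of lists of equal length, an entry for each row: "travel": the shift along the tool's x, y, z in m, a list of three; "roll": the turn about the tool's z in degrees. In form: {"travel": [[x, y, z], ...], "roll": [roll, ...]}. A call has 1 to 20 rows; each row shifts and turns the commanded pose from where the row before left it, along the tool's axes as they then stand; what a row does not reach is not made up. A row lasts 1/8 s, in which the tool goes at most 62.5 mm and 10.7 degrees, less where a joint would pass 70% of its speed; a pose out of reach is approached as far as the arm can. A call is refused whole if a number of a shift passes 0.0625 or a number of a turn 10.7, either way. A call with a gripper value outside its range is refused whole. OPENING is the closure, from -1 (fully open) to 1 (shut), set as the call begins (- or left out, the last holds). The fingers move at their own pace and stop on an object; the grip force is fixed at half the most. Time passes only in rows, so rows that do not move let the fingers close. It gives the time, the measured TCP pose, the force and the opening at its end, in the units of the state.
- robot.get_state(): the state, without advancing time (a new reading comes with each control period).
- robot.snapshot(name): name is "scene" or "top" or "wrist"; returns a dict with "pixels" (480x640x3 uint8, blue, green, red), "K" (3x3 intrinsics, pixels), "dist_coeffs" ([k1, k2, p1, p2, k3] as OpenCV has them; the pictures are not rectified), "view" (4x4, takes a point from world to camera coordinates). Camera axes: x right, y down, z forward; pixel columns grow to the right and rows downward; lengths in mm; the calibration is good to about 2 mm. A picture is of the moment at which its call begins. There is no depth.
- robot.job_done(): hands the job in, once; it reports no verdict.
Trained networks look in the newest picture that a camera, given by its name, has taken for a name from the list of things; names that differ only in an ending like _2 or _b are one class to them, and where a whole thing is asked for, a point or a joint stands for the part that bears it (a point fixed in the world has none). Each returns a list of dicts, best first, with "confidence" (0 to 1); they miss things now and then, are a little off and sometimes report something else, mostly with a low value. They report only what shows in the picture. A call takes as long as a camera call.
- robot.find_in(camera, name): "xy" ([column, row] in pixels, amid what is visible of it).
- robot.cut_out(camera, name): "region" (480x640 bool, what is visible of it) and "xy" ([column, row] in pixels, amid what is visible of it).
- robot.pinpoint(camera, name): "xy" ([column, row] in pixels: a listed point, or the origin of a listed thing).
The state is a dict: "time_s": time; "qpos": joint angles; "joint_velocities": joint speeds; "joint_efforts": joint torques, N m; "tool_pos": TCP position; "tcp_rot": TCP orientation; "wrist_force": force on the tool from outside, world axes, zero at the start; "wrist_torque": the same for the moment, N m; "opening": opening from 0.0 (shut) to 1.0 (fully open).
Only numpy, scipy, OpenCV 4.12 (cv2) and the standard library are available. Lean on these libraries where they do the work, as an engineer would, in place of code of your own. Each camera call takes 0.05 s, during which the arm holds its last target.

## Working session

There is one attempt and no reset: what is moved stays moved. The work goes in short steps, Python scripts to look and compute and a shell command to move; the robot and the scene stay as the last step left them, time stands still between calls to the robot, and variables do not carry over. Pictures are saved under pics/ and viewed, and the job is handed in when it is done.

```bash
mkdir -p pics; cat > h.py <<'E'
import numpy as np, cv2
from plant import robot
def snap(c,name=None):
    s=robot.snapshot(c)
    if name: cv2.imwrite('pics/%s.png'%name,s['pixels'])
    return s
def ray(s,xy):
    K=np.array(s['K'],float);d=np.array(s['dist_coeffs'],float);V=np.array(s['view'],float)
    u=cv2.undistortPoints(np.array([[xy]],float),K,d)[0,0]
    R=V[:3,:3];t=V[:3,3]
    o=-R.T@t; v=R.T@np.array([u[0],u[1],1]); return o,v/np.linalg.norm(v)
def atz(s,xy,z):
    o,v=ray(s,xy); return o+v*(z-o[2])/v[2]
def tri(rs):
    A=0;b=0
    for o,v in rs:
        P=np.eye(3)-np.outer(v,v);A=A+P;b=b+P@o
    return np.linalg.solve(A,b)
def proj(s,p):
    V=np.array(s['view'],float)
    r,_=cv2.Rodrigues(V[:3,:3]);return cv2.projectPoints(np.array(p,float).reshape(-1,1,3),r,V[:3,3],np.array(s['K'],float),np.array(s['dist_coeffs'],float))[0][:,0]
E
python3 - <<'E'
from h import *
S={c:snap(c,c+'0') for c in('scene','top')}
st=robot.get_state();print(st['tool_pos'],st['tcp_rot'],st['time_s'],st['opening'])
for n in['safebox','left_grip','middle_grip','right_grip','lid_handle','peg_bowl','canister','dustpan','brush','softener','peg_box']:
    rs=[]
    for c in S:
        r=robot.pinpoint(c,n)
        print(n,c,[(np.round(q['xy']),round(q['confidence'],2)) for q in r[:2]])
        if r: rs.append(ray(S[c],r[0]['xy']))
    if len(rs)==2: print('   ',tri(rs).round(1))
print(robot.get_state()['time_s'])
E
```

```text
[ 166.34510629 -601.79284835  195.35063196] [-3.11143763e+00 -4.22339777e-01  5.54166056e-04] 0.1 0.9966400469177823
safebox scene [(array([342., 296.]), 0.82)]
safebox top [(array([285., 214.]), 0.68)]
    [596.7  91.4   9.3]
left_grip scene [(array([392., 251.]), 0.5), (array([361., 238.]), 0.4)]
left_grip top [(array([242., 247.]), 0.47)]
    [495.9 193.1 130.7]
middle_grip scene [(array([361., 240.]), 0.77), (array([343., 295.]), 0.18)]
middle_grip top [(array([273., 256.]), 0.6)]
    [477.  110.2 125.2]
right_grip scene [(array([336., 226.]), 0.67)]
right_grip top [(array([304., 262.]), 0.63), (array([178., 290.]), 0.63)]
    [462.1  35.  147.3]
lid_handle scene [(array([315., 274.]), 0.87), (array([334., 229.]), 0.38)]
lid_handle top [(array([318., 204.]), 0.8)]
    [605.1   7.6 117.3]
peg_bowl scene [(array([276., 247.]), 0.66)]
peg_bowl top [(array([372., 254.]), 0.71)]
    [ 493.1 -136.4   17.2]
canister scene [(array([160., 266.]), 0.58)]
canister top [(array([487., 207.]), 0.7)]
    [ 626.4 -453.2    7.3]
dustpan scene [(array([463., 341.]), 0.71)]
dustpan top [(array([160., 193.]), 0.66), (array([180., 292.]), 0.38)]
    [652.1 438.4   2.2]
brush scene [(array([450., 253.]), 0.59)]
brush top [(array([179., 292.]), 0.73)]
    [ 3.838e+02  3.703e+02 -2.000e-01]
softener scene [(array([178., 231.]), 0.82)]
softener top [(array([476., 250.]), 0.66)]
    [ 507.4 -425.9   17.5]
peg_box scene [(array([207., 197.]), 0.95), (array([463., 341.]), 0.36)]
peg_box top [(array([470., 304.]), 0.58)]
    [ 363.5 -396.1   10.4]
1.2
```

View pics/scene0.png

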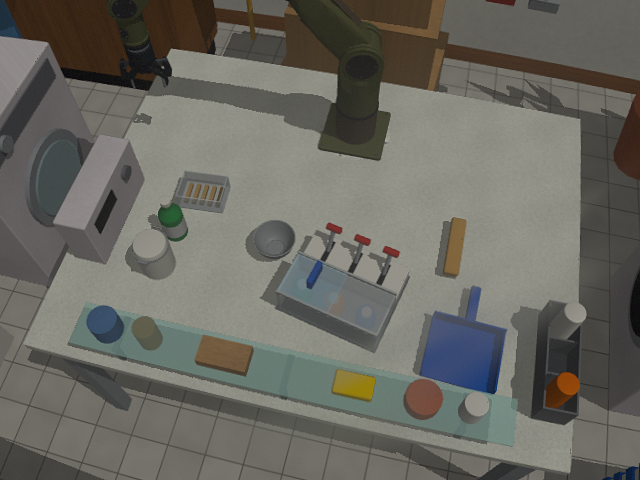

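View pics/top0.png

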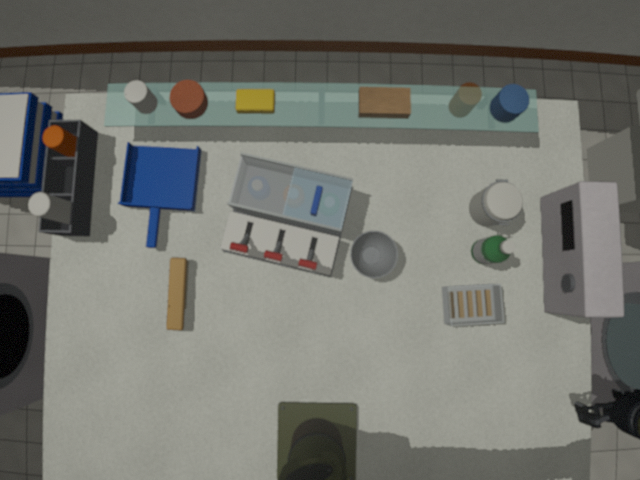

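```bash
cat > fit.py <<'E'
from h import *
from scipy.optimize import least_squares
S={c:snap(c) for c in('scene','top')}
obs={}
for c in S:
    h=cv2.cvtColor(S[c]['pixels'],cv2.COLOR_BGR2HSV)
    def blobs(m):
        n,l,st,ce=cv2.connectedComponentsWithStats(m.astype(np.uint8));return [(st[i,4],ce[i].round(1)) for i in range(1,n) if st[i,4]>25]
    red=((h[...,0]<6)|(h[...,0]>174))&(h[...,1]>150)&(h[...,2]>70)
    blue=(abs(h[...,0].astype(int)-112)<10)&(h[...,1]>150)&(h[...,2]>60)
    box=(slice(210,290),slice(215,420)) if c=='scene' else (slice(170,290),slice(215,350))
    mm=np.zeros(red.shape,bool);mm[box]=True
    r=sorted(blobs(red&mm),key=lambda b:b[1][0]); b=blobs(blue&mm)
    print(c,r,b); obs[c]=(r,b)
M=lambda p,P:np.array([[p[0]+np.cos(p[2])*q[0]-np.sin(p[2])*q[1],p[1]+np.sin(p[2])*q[0]+np.cos(p[2])*q[1],q[2]] for q in P])
G=[(-123.4,y,125.2) for y in(85,0,-85)]+[(30,-70,127)]
def f(p):
    e=[]
    for c in S:
        r,b=obs[c]; o=[q[1] for q in r]
        if c=='scene': o=o[::-1]
        o=np.array(o+[max(b,key=lambda t:t[0])[1]])
        e.append(proj(S[c],M(p,G))-o)
    return np.array(e).ravel()
s=least_squares(f,[597,91,-.22]);print(s.x,f(s.x).round(1));print(M(s.x,G).round(1))
E
python3 fit.py
```

```text
scene [(np.int32(75), array([334. , 227.4])), (np.int32(76), array([362.4, 239.1])), (np.int32(79), array([391.2, 250.9]))] [(np.int32(119), array([314.1, 271.8]))]
top [(np.int32(60), array([238.5, 247. ])), (np.int32(48), array([272.3, 255.1])), (np.int32(37), array([307.1, 263.5]))] []Traceback (most recent call last):
  File "fit.py", line 25, in <module>
    s=least_squares(f,[597,91,-.22]);print(s.x,f(s.x).round(1));print(M(s.x,G).round(1))
    return func(*args, **kwargs)
    vector_fun = VectorFunction(
        fun_wrapped,
    ...<6 lines>...
        workers=workers
    )
    self._update_fun()
    ~~~~~~~~~~~~~~~~^^
    self.f = self.fun_wrapped(xp_copy(self.x))
             ~~~~~~~~~~~~~~~~^^^^^^^^^^^^^^^^^
    return np.atleast_1d(self.fun(x))
                         ~~~~~~~~^^^
    return self.f(x, *self.args, **self.kwargs)
           ~~~~~~^^^^^^^^^^^^^^^^^^^^^^^^^^^^^^
  File "fit.py", line 22, in f
    o=np.array(o+[max(b,key=lambda t:t[0])[1]])
                  ~~~^^^^^^^^^^^^^^^^^^^^^
ValueError: max() iterable argument is empty
```

Use the network's handle pixel for the top view as fallback.

```bash
sed -i "s/    print(c,r,b); obs/    b=b or [(1,np.array(robot.pinpoint(c,'lid_handle')[0]['xy']))]\n    print(c,r,b); obs/" fit.py; python3 fit.py
```

```text
scene [(np.int32(70), array([334.1, 227.4])), (np.int32(76), array([362.3, 239. ])), (np.int32(78), array([391.2, 251. ]))] [(np.int32(120), array([314.2, 271.7]))]
top [(np.int32(64), array([238.6, 246.9])), (np.int32(44), array([271.3, 254.8]))] [(1, array([315.4, 203.9]))]Traceback (most recent call last):
  File "fit.py", line 26, in <module>
    s=least_squares(f,[597,91,-.22]);print(s.x,f(s.x).round(1));print(M(s.x,G).round(1))
    return func(*args, **kwargs)
    vector_fun = VectorFunction(
        fun_wrapped,
    ...<6 lines>...
        workers=workers
    )
    self._update_fun()
    ~~~~~~~~~~~~~~~~^^
    self.f = self.fun_wrapped(xp_copy(self.x))
             ~~~~~~~~~~~~~~~~^^^^^^^^^^^^^^^^^
    return np.atleast_1d(self.fun(x))
                         ~~~~~~~~^^^
    return self.f(x, *self.args, **self.kwargs)
           ~~~~~~^^^^^^^^^^^^^^^^^^^^^^^^^^^^^^
  File "fit.py", line 24, in f
    e.append(proj(S[c],M(p,G))-o)
             ~~~~~~~~~~~~~~~~~^~
ValueError: operands could not be broadcast together with shapes (4,2) (3,2)
```

```bash
sed -i "s/(h\[...,1\]>150)&(h\[...,2\]>70)/(h[...,1]>110)\&(h[...,2]>60)/; s/<10)&(h\[...,1\]>150)/<14)\&(h[...,1]>125)/" fit.py; python3 fit.py 2>&1 | grep -v '^  '
```

```text
scene [(np.int32(95), array([333.9, 227.7])), (np.int32(97), array([362.1, 239.4])), (np.int32(100), array([391. , 251.2]))] [(np.int32(183), array([314.6, 273.1]))]
top [(np.int32(101), array([238.8, 246.9])), (np.int32(103), array([272.8, 255.2])), (np.int32(104), array([307.5, 263.6]))] [(np.int32(125), array([316.1, 199.8]))]
[ 5.97210226e+02  8.52321920e+01 -2.20064985e-01] [-0.1  0.7 -0.   0.6 -0.   0.8 -0.3  1.8  0.1  0.6  0.2  0.6 -0.2  0.5
[[495.3 195.1 125.2]
 [476.8 112.2 125.2]
 [458.2  29.2 125.2]
 [611.2  10.4 127. ]]
```

```bash
cat > go.py <<'E'
import sys
from h import *
from scipy.spatial.transform import Rotation as R
B=np.array([597.2,85.2]);yw=-0.2201
c,s=np.cos(yw),np.sin(yw);Rb=np.array([[c,-s],[s,c]])
st=robot.get_state();p=np.array(st['tool_pos']);Rt=R.from_rotvec(st['tcp_rot']).as_matrix()
print('t',round(st['time_s'],2),'box',(Rb.T@(p[:2]-B)).round(1),'z',p[2].round(1),'F box',(Rb.T@np.array(st['wrist_force'])[:2]).round(1),np.round(st['wrist_force'][2],1),'yaw',np.degrees(np.arctan2(Rt[1,0],Rt[0,0])-yw).round(1),'tilt',Rt[:,2].round(3),'op',round(st['opening'],2))
if len(sys.argv)>3:
    a=list(map(float,sys.argv[1:4])); w=np.r_[B+Rb@a[:2],a[2]]
    if len(sys.argv)>4: w=np.array(a)
    print('world',w.round(0),'tool delta m',(Rt.T@(w-p)/1000).round(4))
E
python3 -m inch '{"travel":[[0,0,0],[0,0,0],[0,0,0],[0,0,0]],"roll":[9.3,9.3,9.4,0]}' 1; python3 go.py 430 -300 200 w
```

```text
time_s: 2.05
tool_pos: [166.8, -602.4, 196.1]
tcp_rot: [3.123, -0.34, -0.001]
wrist_force: [-0.8, -0.4, -0.4]
opening: 0.143
t 2.05 box [-269.9 -765. ] z 196.1 F box [-0.6 -0.6] -0.4 yaw 0.2 tilt [-0. -0. -1.] op 0.14
world [ 430. -300.  200.] tool delta m [ 0.192  -0.3519 -0.004 ]
```

```bash
python3 -m inch '{"travel":[[0.019,-0.035,0],[0.019,-0.035,0],[0.019,-0.035,0],[0.019,-0.035,0],[0.019,-0.035,0],[0.019,-0.035,0],[0.019,-0.035,0],[0.019,-0.035,0],[0.019,-0.035,0],[0.019,-0.035,0],[0,0,0]],"roll":[0,0,0,0,0,0,0,0,0,0,0]}'; python3 go.py -168 -85 195
```

```text
time_s: 3.42
tool_pos: [431.1, -298.5, 196.2]
tcp_rot: [-3.123, 0.327, -0.003]
wrist_force: [0.1, -0.9, -1.2]
opening: 0.001
t 3.42 box [ -78.3 -410.7] z 196.2 F box [ 0.3 -0.9] -1.2 yaw 0.7 tilt [ 0.002  0.002 -1.   ] op 0.0
world [415.  39. 195.] tool delta m [-0.0859 -0.3267  0.0017]
```

```bash
python3 -m inch '{"travel":[[-0.0086,-0.0327,0],[-0.0086,-0.0327,0],[-0.0086,-0.0327,0],[-0.0086,-0.0327,0],[-0.0086,-0.0327,0],[-0.0086,-0.0327,0],[-0.0086,-0.0327,0],[-0.0086,-0.0327,0],[-0.0086,-0.0327,0],[-0.0086,-0.0327,0],[0,0,0]],"roll":[0,0,0,0,0,0,0,0,0,0,0]}'; python3 go.py -168 -85 118; python3 - <<'E'
from h import *
snap('wrist','w1');snap('scene','s1')
E
```

```text
time_s: 4.8
tool_pos: [415.3, 37.5, 196.2]
tcp_rot: [-3.123, 0.333, -0.001]
wrist_force: [0.0, -0.8, 0.3]
opening: 0.001
t 4.8 box [-167.1  -86.2] z 196.2 F box [ 0.2 -0.8] 0.3 yaw 0.4 tilt [ 0.001  0.001 -1.   ] op 0.0
world [415.  39. 118.] tool delta m [-0.001  -0.0012  0.0782]
```

View pics/w1.png

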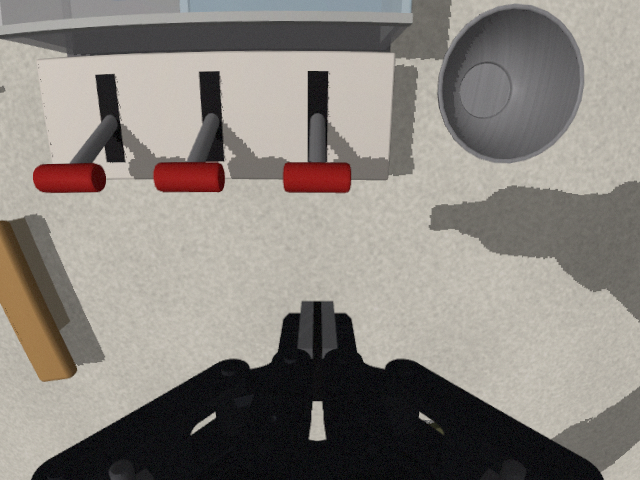

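View pics/s1.png

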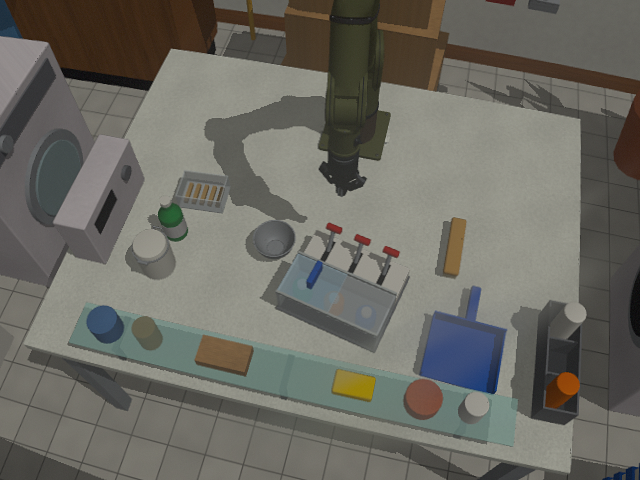

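The wrist view shows the fingertips (317,310) lined up with the right grip (317,178), and the scene view shows them clear of the box. Next I descend and advance.

```bash
python3 -m inch '{"travel":[[0,0,0.02],[0,-0.001,0.02],[0,0,0.02],[0,0,0.018],[0.01,0,0],[0.01,0,0],[0,0,0]],"roll":[0,0,0,0,0,0,0]}'; python3 go.py; python3 -m inch '{"travel":[[0.002,0,0],[0.002,0,0],[0.002,0,0],[0,0,0]],"roll":[0,0,0,0]}'; python3 go.py
```

```text
time_s: 5.78
tool_pos: [437.0, 31.9, 118.8]
tcp_rot: [-3.122, 0.345, -0.005]
wrist_force: [-0.1, -0.1, -0.1]
opening: 0.003
t 5.78 box [-144.7  -87. ] z 118.8 F box [-0.1 -0.1] -0.1 yaw -0.0 tilt [ 0.003  0.    -1.   ] op 0.0
time_s: 6.28
tool_pos: [440.9, 31.2, 118.1]
tcp_rot: [3.123, -0.343, 0.0]
wrist_force: [0.1, -0.1, 0.1]
opening: -0.001
t 6.28 box [-140.8  -86.8] z 118.1 F box [ 0.1 -0. ] 0.1 yaw 0.1 tilt [ 0. -0. -1.] op -0.0
```

```bash
for i in 1 2 3; do python3 -m inch '{"travel":[[0.002,0,0],[0.002,0,0],[0,0,0]],"roll":[0,0,0]}' >/dev/null; python3 go.py; done
```

```text
t 6.65 box [-136.6  -86.8] z 118.1 F box [0.1 0.2] 0.7 yaw 0.1 tilt [ 0. -0. -1.] op 0.0
t 7.03 box [-132.6  -86.8] z 118.1 F box [0.3 1. ] -0.6 yaw 0.1 tilt [ 0. -0. -1.] op -0.0
t 7.4 box [-128.7  -86.8] z 118.1 F box [-0.1  0.1] 0.6 yaw 0.1 tilt [ 0. -0. -1.] op 0.0
```

```bash
python3 - <<'E'
from h import *
snap('wrist','w2')
E
```

```text
(no output)
```

View pics/w2.png

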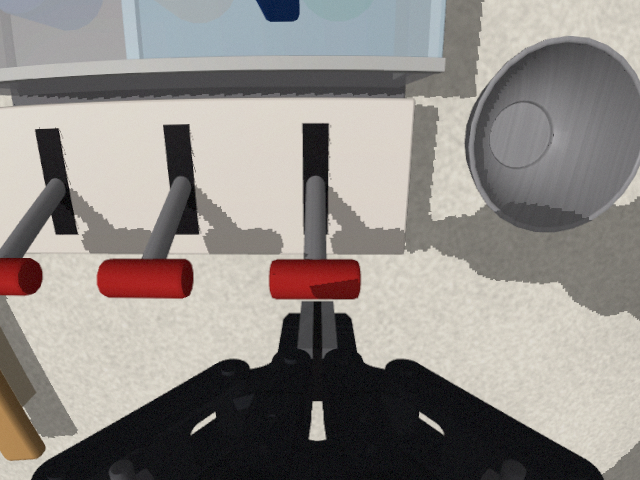

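The fingertips (317,303) sit right at the edge of the right grip (315,280), and it hasn't moved yet.

```bash
for i in 1 2 3 4; do python3 -m inch '{"travel":[[0.002,0,0],[0.001,0,0],[0,0,0]],"roll":[0,0,0]}' >/dev/null; python3 go.py; done
```

```text
t 7.83 box [-125.8  -86.8] z 118.1 F box [ 0.6 -0.2] 0.2 yaw 0.1 tilt [ 0. -0. -1.] op -0.0
t 8.2 box [-122.8  -86.8] z 118.1 F box [-0.5 -1. ] 0.7 yaw 0.1 tilt [ 0. -0. -1.] op 0.0
t 8.57 box [-119.8  -86.8] z 118.1 F box [-0.3  0.3] -0.1 yaw 0.1 tilt [ 0. -0. -1.] op 0.0
t 8.95 box [-116.8  -86.8] z 118.1 F box [0.3 0.5] 0.3 yaw 0.1 tilt [ 0. -0. -1.] op -0.0
```

```bash
python3 - <<'E'
from h import *
snap('wrist','w3')
s=snap('scene');cv2.imwrite('pics/s3.png',cv2.resize(s['pixels'][140:320,260:460],None,fx=3.3,fy=3.3))
E
```

```text
(no output)
```

View pics/w3.png

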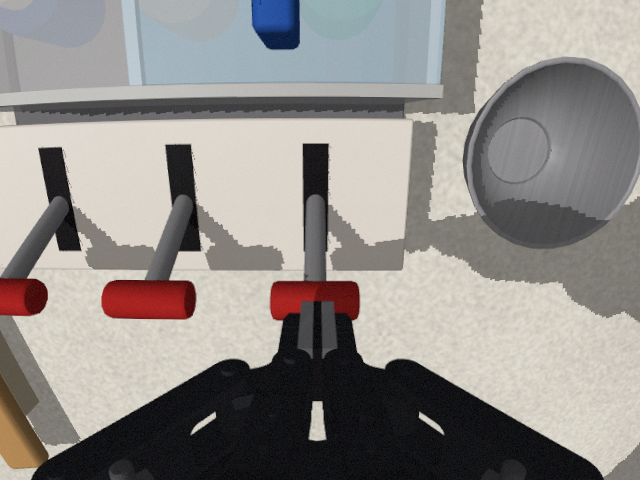

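View pics/s3.png

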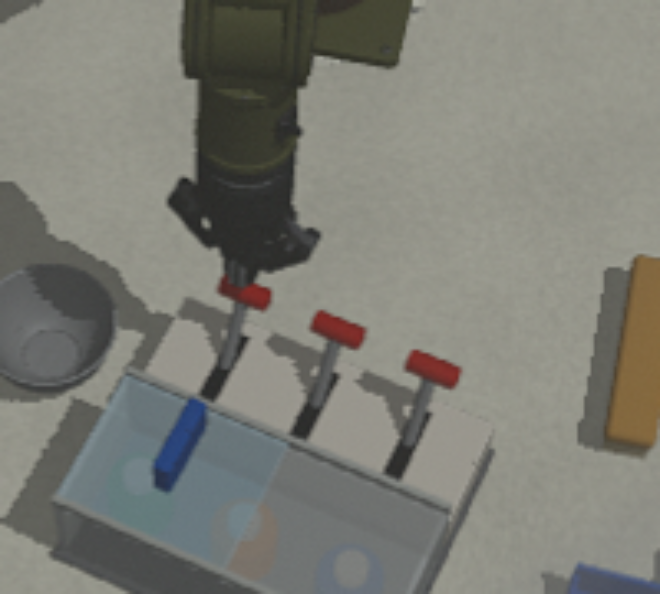

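```bash
python3 - <<'E'
from h import *
s=snap('wrist')
st=robot.get_state()
V=np.array(s['view']);print('cam',(-V[:3,:3].T@V[:3,3]).round(1), 'fwd',V[2,:3].round(3))
print(st['tool_pos'],proj(s,[st['tool_pos']]))
B=np.array([597.2,85.2]);yw=-0.2201
c,q=np.cos(yw),np.sin(yw);Rb=np.array([[c,-q],[q,c]])
for a in(0,.1,.2):
  for y in (0,-85):
    w=np.r_[B+Rb@[-85-80*np.sin(.5-a),y],55+80*np.cos(.5-a)]
    print(a,y,w.round(1),proj(s,[w]).round(1))
for n in('right_grip','middle_grip'): print([(r['xy'],r['confidence']) for r in robot.pinpoint('wrist',n)])
E
```

```text
cam [545.1   8.  297.2] fwd [-0.313  0.07  -0.947]
[464.07403565  25.98464861 118.04913112] [[317.28061932 284.39821025]]
0 0 [476.8 112.1 125.2] [[150.4 300.5]]
0 -85 [458.3  29.2 125.2] [[313.7 301.6]]
0.1 0 [483.8 110.6 128.7] [[145.5 290.9]]
0.1 -85 [465.3  27.6 128.7] [[313.6 291.9]]
0.2 0 [491.2 108.9 131.4] [[140.8 279.5]]
0.2 -85 [472.6  26.  131.4] [[313.5 280.3]]
[([317.8, 300.4], 0.94)]
[([147.8, 299.3], 0.87)]
```

```bash
python3 - <<'E'
from h import *
s=snap('wrist','w3b')
p=np.array(robot.get_state()['tool_pos'])
for d in (0,5,10,15,20,25,30): print(d,proj(s,[p+[0,0,d]]).round(1), proj(s,[p+[-4,0.9,d]]).round(1),proj(s,[p+[-11,2.4,d]]).round(1))
cv2.imwrite('pics/w3c.png',cv2.resize(s['pixels'][250:400,230:400],None,fx=4,fy=4))
E
```

```text
0 [[317.3 284.3]] [[317.2 291.4]] [[317.3 303.5]]
5 [[317.3 288.4]] [[317.2 295.7]] [[317.4 308. ]]
10 [[317.3 292.8]] [[317.3 300.1]] [[317.4 312.7]]
15 [[317.3 297.3]] [[317.3 304.8]] [[317.4 317.7]]
20 [[317.3 302.1]] [[317.3 309.8]] [[317.4 322.9]]
25 [[317.3 307.1]] [[317.3 315. ]] [[317.4 328.3]]
30 [[317.3 312.5]] [[317.3 320.5]] [[317.4 334.1]]
```

View pics/w3c.png

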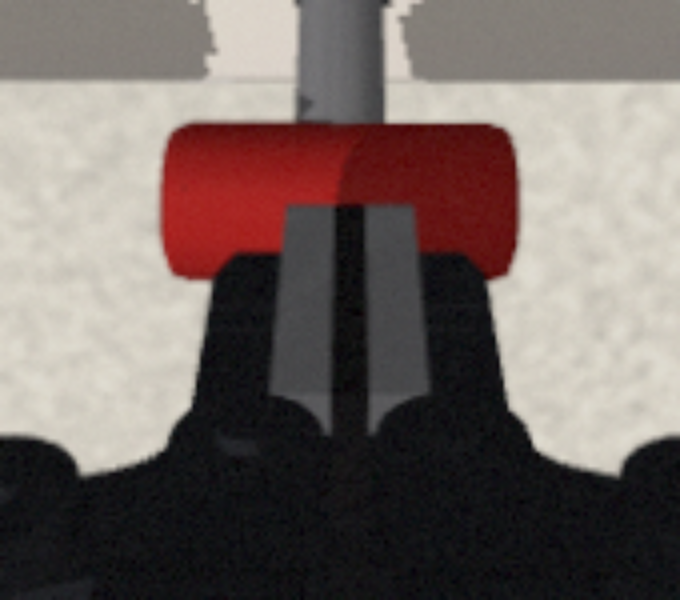

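```bash
python3 - <<'E'
from h import *
s=snap('scene')
im=s['pixels']
p=np.array(robot.get_state()['tool_pos'])
crop=cv2.resize(im[170:260,290:400],None,fx=7,fy=7,interpolation=cv2.INTER_CUBIC)
for d in(0,10,20,30):
    u=proj(s,[p+[0,0,d]])[0];print(d,u)
    cv2.circle(crop,tuple(int(t) for t in ((u+.5-[290,170])*7)),3,(0,255,255),-1)
cv2.imwrite('pics/s4.png',crop)
im=cv2.imread('pics/s1.png');q=np.array([415.3,37.5,196.2])
crop=cv2.resize(im[140:220,290:400],None,fx=7,fy=7,interpolation=cv2.INTER_CUBIC)
for d in(0,10,20,30):
    u=proj(s,[q+[0,0,d]])[0];print(d,u)
    cv2.circle(crop,tuple(int(t) for t in ((u+.5-[290,140])*7)),3,(0,255,255),-1)
cv2.imwrite('pics/s5.png',crop)
E
```

```text
0 [332.19962835 231.36895667]
10 [332.26474609 229.47198018]
20 [332.3304976  227.55552154]
30 [332.39689164 225.61929394]
0 [340.85673023 201.99508854]
10 [340.96812679 199.89478432]
20 [341.08061869 197.77260628]
30 [341.19422097 195.6282314 ]
```

View pics/s4.png

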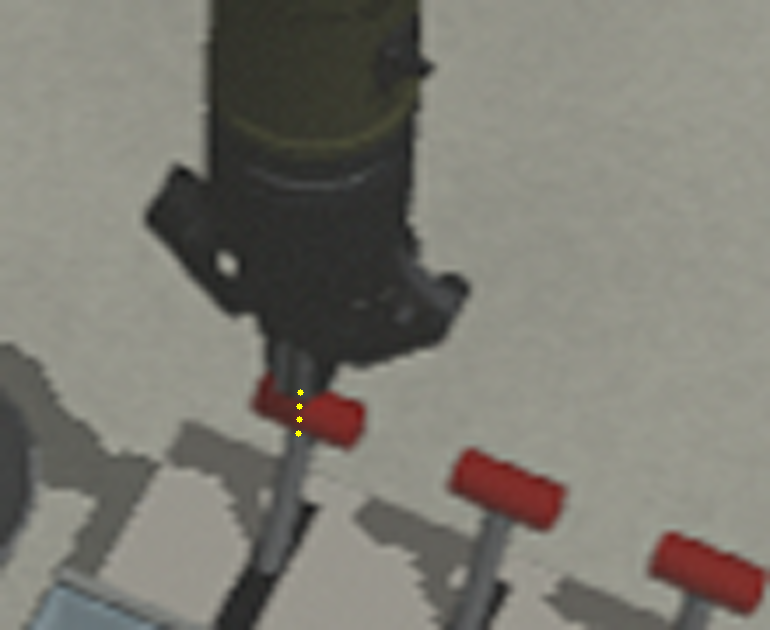

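View pics/s5.png

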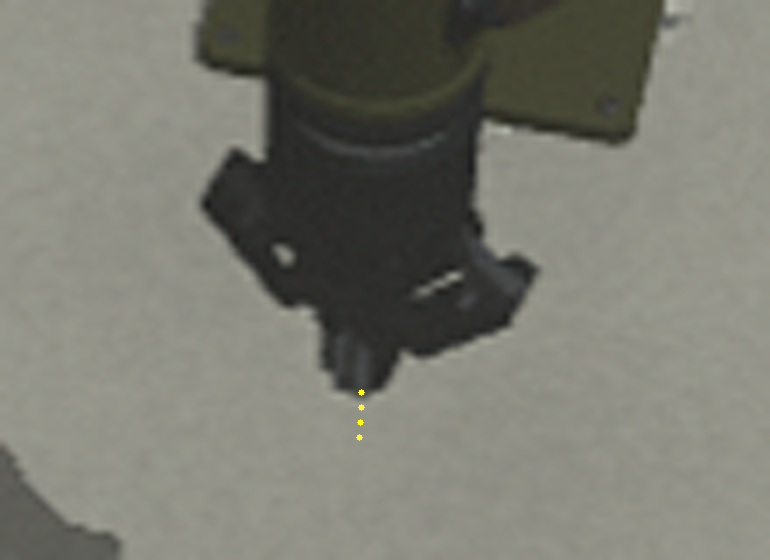

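```bash
python3 - <<'E'
from h import *
s=snap('scene'); w=snap('wrist')
p=np.array(robot.get_state()['tool_pos'])
V=np.array(s['view']);print((-V[:3,:3].T@V[:3,3]).round(0))
# move s1 tip observation into present: relative offset
q=np.array([415.3,37.5,196.2])
o,v=ray(s,[341.0,195.5]); r1=(o-q+p,v)
o4,v4=ray(s,[332.5,226.0])
r2=ray(w,[317.5,301.5])
for r in (r1,(o4,v4)):
    x=tri([r,r2]);print(x.round(1),(x-p).round(1),[np.linalg.norm(np.cross(x-a,b)).round(1) for a,b in (r,r2)])
E
```

```text
[1329.  193. 1561.]
[471.4  25.2 155.8] [ 7.2 -0.8 37.7] [np.float64(2.2), np.float64(2.2)]
[466.8  25.7 146.9] [ 2.6 -0.3 28.9] [np.float64(2.1), np.float64(2.1)]
```

The fingertips cover the grip in both views: the wrist view shows the tip at (317,302) over the grip, and the scene view agrees. The visible tip triangulates about 30 mm above the reported TCP, so the fingers are passing over the grip. I'll back off, go lower and look again.

```bash
python3 -m inch '{"travel":[[-0.015,-0.001,0],[-0.015,-0.001,0],[-0.012,0,0],[0,0,0.015],[0,0,0.013],[0,0,0]],"roll":[0,0,0,0,0,0]}'; python3 go.py;  python3 - <<'E'
from h import *
s=snap('wrist','w5')
s=snap('scene');cv2.imwrite('pics/s6.png',cv2.resize(s['pixels'][160:280,280:420],None,fx=5,fy=5))
E
```

```text
time_s: 10.15
tool_pos: [423.0, 37.0, 89.6]
tcp_rot: [3.122, -0.343, -0.002]
wrist_force: [-0.2, -0.7, 0.3]
opening: 0.001
t 10.15 box [-159.4  -85.1] z 89.6 F box [-0.1 -0.7] 0.3 yaw 0.1 tilt [-0.001 -0.    -1.   ] op 0.0
```

View pics/w5.png

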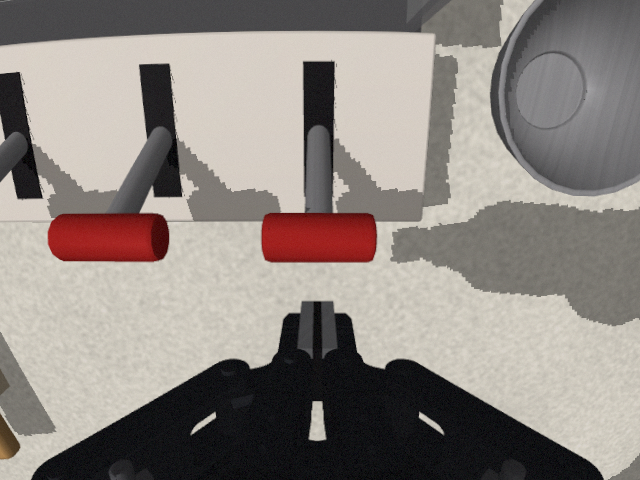

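View pics/s6.png

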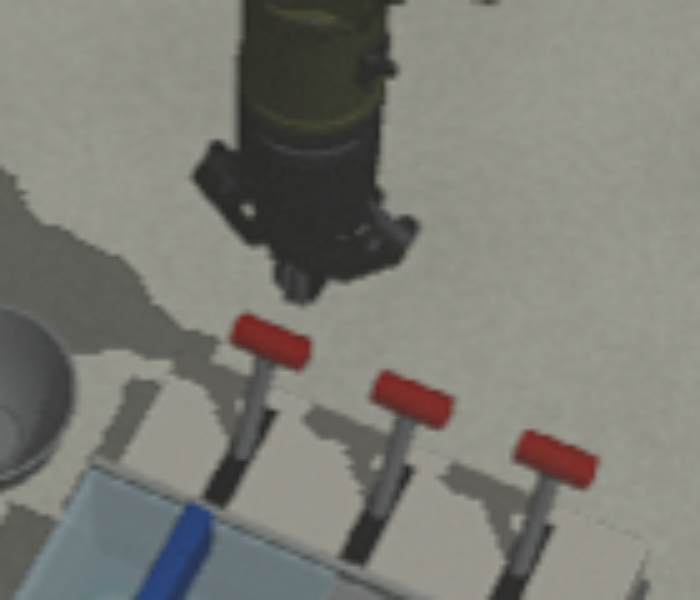

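The fingers are still free and sit about 15 mm short of the right grip (320,237).

```bash
python3 -m inch '{"travel":[[0.005,0,0],[0.005,0,0],[0.003,0,0],[0,0,0]],"roll":[0,0,0,0]}' >/dev/null; python3 go.py; for i in 1 2 3 4; do python3 -m inch '{"travel":[[0.002,0,0],[0.001,0,0],[0,0,0]],"roll":[0,0,0]}' >/dev/null; python3 go.py; done; python3 - <<'E'
from h import *
s=snap('wrist','w6')
E
```

```text
t 10.75 box [-145.5  -84.9] z 90.2 F box [ 0.3 -0.1] -0.2 yaw 0.1 tilt [ 0.001  0.    -1.   ] op 0.0
t 11.12 box [-142.9  -84.9] z 90.1 F box [-0.9  0. ] 0.8 yaw 0.1 tilt [-0. -0. -1.] op 0.0
t 11.5 box [-141.6  -85. ] z 90.1 F box [-4.7  0.2] 4.9 yaw 0.1 tilt [-0.003  0.    -1.   ] op -0.0
t 11.88 box [-140.9  -85.1] z 90.2 F box [-9.8  1.8] 12.0 yaw 0.2 tilt [-0.007  0.    -1.   ] op 0.0
t 12.25 box [-137.   -85.2] z 90.2 F box [-3.1 -0.7] 2.0 yaw 0.1 tilt [-0.005  0.    -1.   ] op -0.0
```

View pics/w6.png

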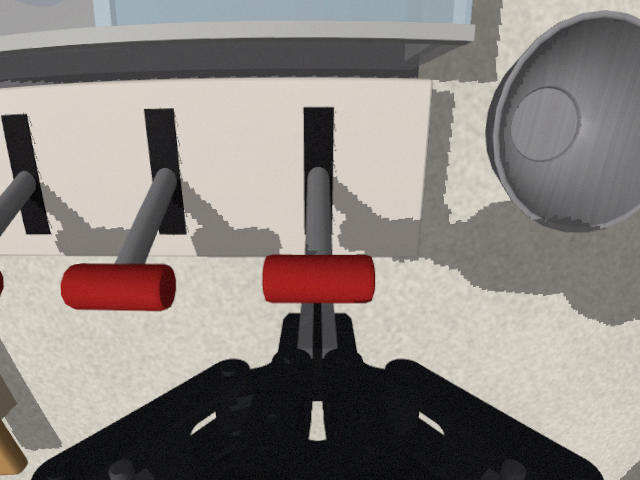

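Contact came at box x -142.5 as predicted, but with an upward force, so the tip is riding on the upper side of the grip. I'll back off a little and go lower.

```bash
python3 -m inch '{"travel":[[-0.01,0,0],[-0.005,0,0],[0,0,0.012],[0,0,0],[0.008,0,0],[0,0,0]],"roll":[0,0,0,0,0,0]}' >/dev/null; python3 go.py; for i in 1 2 3; do python3 -m inch '{"travel":[[0.002,0,0],[0.001,0,0],[0,0,0]],"roll":[0,0,0]}' >/dev/null; python3 go.py; done
```

```text
t 13.05 box [-139.3  -84.7] z 78.1 F box [ 0.2 -0.5] 0.3 yaw 0.0 tilt [ 0.002  0.    -1.   ] op 0.0
t 13.43 box [-137.8  -84.9] z 78.2 F box [1.  0.2] 0.0 yaw 0.1 tilt [ 0. -0. -1.] op -0.0
t 13.8 box [-135.2  -84.9] z 78.1 F box [-0.2 -0.4] 0.0 yaw 0.1 tilt [-0.001 -0.    -1.   ] op -0.0
t 14.18 box [-132.3  -85.1] z 78.0 F box [-2.7  0.4] 2.0 yaw 0.1 tilt [-0.001 -0.    -1.   ] op -0.0
```

```bash
for i in 1 2 3; do python3 -m inch '{"travel":[[0.001,0,0],[0.0005,0,0],[0,0,0]],"roll":[0,0,0]}' >/dev/null; python3 go.py; done; python3 - <<'E'
from h import *
s=snap('wrist','w7')
E
```

```text
t 14.55 box [-130.3  -84.9] z 78.1 F box [-2.5 -0.5] 1.0 yaw 0.1 tilt [ 0. -0. -1.] op -0.0
t 14.93 box [-128.7  -84.8] z 78.1 F box [-2.  -0.4] 1.8 yaw 0.1 tilt [ 0. -0. -1.] op -0.0
t 15.3 box [-127.2  -84.8] z 78.1 F box [-1.7 -0.3] 1.8 yaw 0.1 tilt [ 0. -0. -1.] op -0.01
```

View pics/w7.png

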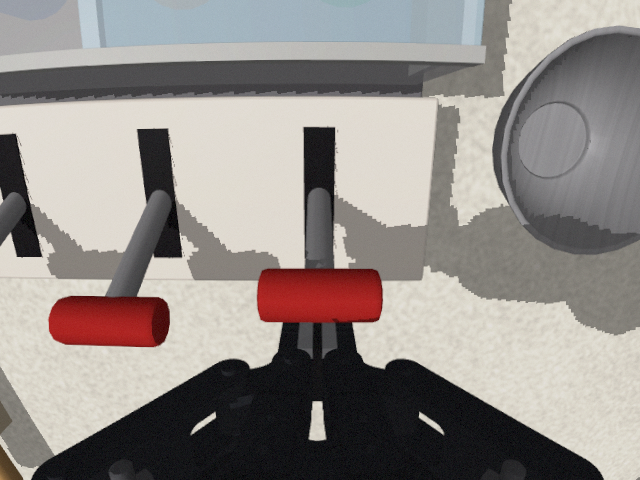

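The right lever is at about 0.2 rad, with its grip at (320,295) ahead of the middle one, and 2 N keeps it moving. So it's free and I'll keep pushing.

```bash
python3 -m inch '{"travel":[[0.003,0,0],[0.004,0,0],[0.004,0,0],[0.004,0,0],[0.004,0,0],[0.004,0,0],[0.004,0,0],[0,0,0]],"roll":[0,0,0,0,0,0,0,0]}' >/dev/null; python3 go.py;  python3 -m inch '{"travel":[[0.004,0,0],[0.004,0,0],[0.004,0,0],[0.004,0,0],[0,0,0]],"roll":[0,0,0,0,0]}' >/dev/null; python3 go.py;python3 - <<'E'
from h import *
s=snap('wrist','w8')
E
```

```text
t 16.35 box [-99.3 -84.7] z 78.1 F box [-0.7 -1. ] 0.5 yaw 0.0 tilt [ 0.002 -0.    -1.   ] op -0.0
t 16.98 box [-83.9 -84.8] z 78.0 F box [-0.4  0.5] 0.4 yaw 0.1 tilt [ 0.001 -0.    -1.   ] op -0.0
```

View pics/w8.png

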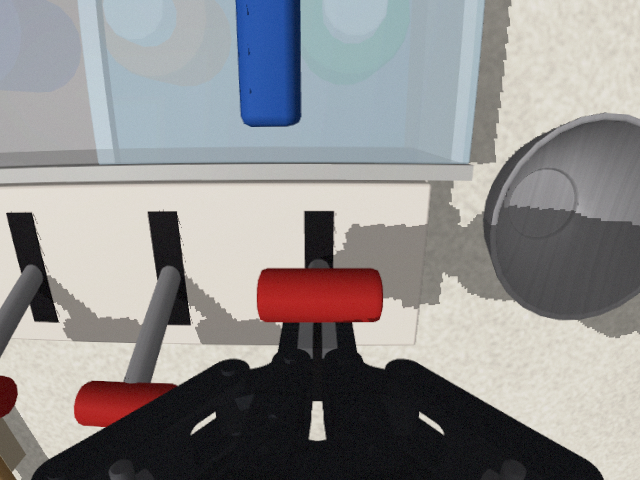

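The grip (320,295) is still ahead of the fingers, at about 0.76 rad. I'll finish the swing with smaller steps.

```bash
python3 -m inch '{"travel":[[0.003,0,0],[0.003,0,0],[0.003,0,0],[0,0,0]],"roll":[0,0,0,0]}' >/dev/null; python3 go.py;for i in 1 2 3; do python3 -m inch '{"travel":[[0.002,0,0],[0,0,0]],"roll":[0,0]}' >/dev/null; python3 go.py; done
```

```text
t 17.52 box [-74.8 -84.8] z 78.2 F box [-1.   0.1] 0.8 yaw 0.1 tilt [ 0.001 -0.    -1.   ] op 0.0
t 17.77 box [-73.2 -84.8] z 78.1 F box [-1.6  0.4] 0.1 yaw 0.1 tilt [ 0. -0. -1.] op -0.0
t 18.02 box [-71.2 -84.8] z 78.1 F box [-0.7  0.6] -0.0 yaw 0.1 tilt [ 0. -0. -1.] op -0.0
t 18.27 box [-69.1 -84.8] z 78.1 F box [-1.8  0.9] -0.7 yaw 0.1 tilt [ 0. -0. -1.] op -0.0
```

```bash
cat > lev.py <<'E'
from h import *
import sys
B=np.array([597.2,85.2]);yw=-0.2201
c,q=np.cos(yw),np.sin(yw);Rb=np.array([[c,-q],[q,c]])
for cam in sys.argv[1:]:
  s=snap(cam)
  for n,y in(('right_grip',-85),('middle_grip',0),('left_grip',85)):
    out=[]
    for r in robot.pinpoint(cam,n)[:2]:
      d=[]
      A=np.arange(-.1,1.15,.01)
      for a in A:
        w=np.r_[B+Rb@[-85-80*np.sin(.5-a),y],55+80*np.cos(.5-a)]
        d.append(np.linalg.norm(proj(s,[w])[0]-r['xy']))
      i=np.argmin(d);out.append((A[i].round(2),'px',round(d[i],1),round(r['confidence'],2)))
    print(cam,n,out)
E
python3 lev.py wrist scene
```

```text
wrist right_grip [(np.float64(0.99), 'px', np.float64(2.5), 0.86)]
wrist middle_grip []
wrist left_grip []
scene right_grip [(np.float64(1.02), 'px', np.float64(3.7), 0.66)]
scene middle_grip [(np.float64(0.08), 'px', np.float64(1.8), 0.75)]
scene left_grip [(np.float64(-0.05), 'px', np.float64(1.1), 0.74)]
```

The right lever is over at about 0.97 to 1.0 by both views. Next is the middle one.

```bash
python3 -m inch '{"travel":[[-0.02,0,0],[-0.023,0,0],[-0.024,0,0],[-0.024,0,0],[0,-0.021,0],[0,-0.021,0],[0,-0.021,0],[0,-0.021,0],[0,0,0]],"roll":[0,0,0,0,0,0,0,0,0]}' >/dev/null; python3 go.py -146 0 78
```

```text
t 19.8 box [-159.6    1.2] z 78.2 F box [-1.  -0.5] -0.1 yaw 0.2 tilt [ 0.003  0.001 -1.   ] op 0.0
world [455. 117.  78.] tool delta m [0.0136 0.0013 0.0003]
```

```bash
python3 -m inch '{"travel":[[0.005,0.001,0],[0.005,0,0],[0.004,0,0],[0,0,0]],"roll":[0,0,0,0]}' >/dev/null; python3 go.py;for i in 1 2 3 4 5; do python3 -m inch '{"travel":[[0.001,0,0],[0.0015,0,0],[0,0,0]],"roll":[0,0,0]}' >/dev/null; python3 go.py; done
```

```text
t 20.3 box [-145.9   -2.3] z 78.1 F box [-0.9  0.7] 0.4 yaw 0.0 tilt [ 0.001 -0.    -1.   ] op -0.0
t 20.68 box [-143.9   -1.8] z 78.1 F box [0.3 0.5] -0.0 yaw 0.1 tilt [ 0. -0. -1.] op -0.0
t 21.05 box [-142.5   -2. ] z 78.0 F box [-2.7  0. ] 2.7 yaw 0.1 tilt [-0.002 -0.    -1.   ] op -0.0
t 21.43 box [-139.   -2.] z 78.1 F box [-3.6 -0.5] 2.3 yaw 0.1 tilt [-0. -0. -1.] op 0.0
t 21.8 box [-136.    -1.8] z 78.1 F box [-2.  -0.5] 1.6 yaw 0.1 tilt [ 0.001 -0.    -1.   ] op -0.0
t 22.18 box [-133.5   -1.8] z 78.1 F box [-1.4 -1.1] 2.1 yaw 0.1 tilt [ 0.001  0.    -1.   ] op 0.0
```

```bash
for i in 1 2 3 4; do python3 -m inch '{"travel":[[0.001,0,0],[0.001,0,0],[0,0,0]],"roll":[0,0,0]}' >/dev/null; python3 go.py; done
```

```text
t 22.55 box [-131.7   -1.8] z 78.1 F box [-1.8  0.3] 2.0 yaw 0.1 tilt [ 0.  0. -1.] op 0.0
t 22.93 box [-129.7   -1.8] z 78.1 F box [-2.6  0.5] 1.5 yaw 0.1 tilt [ 0.001 -0.    -1.   ] op 0.0
t 23.3 box [-127.7   -1.8] z 78.1 F box [-2.4  0.2] 1.6 yaw 0.1 tilt [ 0. -0. -1.] op 0.0
t 23.68 box [-125.7   -1.8] z 78.1 F box [-2.  -0.3] 1.4 yaw 0.1 tilt [ 0. -0. -1.] op 0.0
```

The middle lever is free too, already about 0.2 rad over on 2 N.

```bash
python3 -m inch '{"travel":[[0.003,0,0],[0.004,0,0],[0.004,0,0],[0.004,0,0],[0.004,0,0],[0.004,0,0],[0.004,0,0]],"roll":[0,0,0,0,0,0,0]}' >/dev/null; python3 go.py; python3 -m inch '{"travel":[[0.004,0,0],[0.004,0,0],[0.004,0,0],[0.004,0,0],[0.003,0,0],[0.003,0,0],[0,0,0]],"roll":[0,0,0,0,0,0,0]}' >/dev/null; python3 go.py;for i in 1 2 3; do python3 -m inch '{"travel":[[0.0025,0,0],[0,0,0]],"roll":[0,0]}' >/dev/null; python3 go.py; done;python3 lev.py wrist scene
```

```text
t 24.55 box [-98.6  -1.8] z 78.1 F box [-0.7  0.6] 0.7 yaw 0.1 tilt [ 0. -0. -1.] op -0.0
t 25.43 box [-76.5  -1.8] z 78.1 F box [-1.3 -0.4] -0.3 yaw 0.1 tilt [ 0.001 -0.    -1.   ] op 0.0
t 25.68 box [-74.2  -1.7] z 78.1 F box [-1.7 -0.3] 0.1 yaw 0.1 tilt [ 0. -0. -1.] op -0.0
t 25.93 box [-71.7  -1.8] z 78.1 F box [-1.2  0.3] -0.3 yaw 0.1 tilt [ 0. -0. -1.] op 0.0
t 26.18 box [-69.1  -1.8] z 78.1 F box [-1.8  0.6] -0.4 yaw 0.1 tilt [ 0.001 -0.    -1.   ] op -0.0
wrist right_grip [(np.float64(0.98), 'px', np.float64(4.6), 0.89), (np.float64(1.14), 'px', np.float64(118.1), 0.6)]
wrist middle_grip [(np.float64(1.0), 'px', np.float64(2.9), 0.9)]
wrist left_grip [(np.float64(0.02), 'px', np.float64(1.5), 0.6)]
scene right_grip [(np.float64(0.95), 'px', np.float64(0.6), 0.54)]
scene middle_grip [(np.float64(0.88), 'px', np.float64(1.9), 0.64)]
scene left_grip [(np.float64(-0.1), 'px', np.float64(0.7), 0.48)]
```

Right and middle are over. Now the left one.

```bash
python3 -m inch '{"travel":[[-0.02,0,0],[-0.023,0,0],[-0.024,0,0],[-0.02,0,0],[0,-0.021,0],[0,-0.022,0],[0,-0.022,0],[0,-0.021,0],[0,0,0]],"roll":[0,0,0,0,0,0,0,0,0]}' >/dev/null; python3 go.py -146 85 78
python3 -m inch '{"travel":[[0.005,0,0],[0.005,0,0],[0,0,0]],"roll":[0,0,0]}' >/dev/null; python3 go.py
for i in 1 2 3 4 5 6 7; do python3 -m inch '{"travel":[[0.0015,0,0],[0.0015,0,0],[0,0,0]],"roll":[0,0,0]}' >/dev/null; python3 go.py; done
```

```text
t 27.7 box [-156.4   86.4] z 78.1 F box [ 0.4 -0.2] 0.6 yaw 0.2 tilt [ 0.002  0.002 -1.   ] op -0.0
world [473. 200.  78.] tool delta m [0.0104 0.0015 0.0001]
t 28.07 box [-145.7   83.2] z 78.1 F box [-0.2 -0.2] -0.3 yaw -0.0 tilt [ 0.001 -0.    -1.   ] op 0.0
t 28.45 box [-143.5   84.1] z 78.1 F box [-0.6 -0.9] 0.5 yaw 0.1 tilt [ 0. -0. -1.] op -0.0
t 28.82 box [-141.8   84.1] z 78.0 F box [-3.6  0.4] 4.1 yaw 0.1 tilt [-0.002 -0.    -1.   ] op 0.0
t 29.2 box [-137.2   84.1] z 78.1 F box [-1.8 -0.9] 2.1 yaw 0.1 tilt [ 0.001 -0.    -1.   ] op 0.0
t 29.57 box [-134.1   84.1] z 78.1 F box [-2.6 -0.7] 0.7 yaw 0.1 tilt [ 0.001 -0.    -1.   ] op 0.0
t 29.95 box [-131.2   84.2] z 78.1 F box [-2.3 -1.1] 2.1 yaw 0.1 tilt [ 0.001  0.    -1.   ] op 0.0
t 30.32 box [-128.2   84.2] z 78.1 F box [-1.8  0.9] 1.1 yaw 0.1 tilt [ 0.001 -0.    -1.   ] op 0.0
t 30.7 box [-125.2   84.1] z 78.1 F box [-2.1  0.2] 0.6 yaw 0.1 tilt [ 0.001 -0.    -1.   ] op 0.0
```

```bash
python3 -m inch '{"travel":[[0.003,0,0],[0.004,0,0],[0.004,0,0],[0.004,0,0],[0.004,0,0],[0.004,0,0],[0.004,0,0]],"roll":[0,0,0,0,0,0,0]}' >/dev/null; python3 go.py; python3 -m inch '{"travel":[[0.004,0,0],[0.004,0,0],[0.004,0,0],[0.004,0,0],[0.003,0,0],[0.003,0,0],[0,0,0]],"roll":[0,0,0,0,0,0,0]}' >/dev/null; python3 go.py;for i in 1 2 3; do python3 -m inch '{"travel":[[0.0025,0,0],[0,0,0]],"roll":[0,0]}' >/dev/null; python3 go.py; done;python3 lev.py wrist scene
```

```text
t 31.57 box [-98.3  84.2] z 78.1 F box [-2.2 -0.5] 0.8 yaw 0.1 tilt [ 0. -0. -1.] op -0.0
t 32.45 box [-76.1  84.2] z 78.1 F box [-1.1  0.6] -0.0 yaw 0.1 tilt [ 0.001 -0.    -1.   ] op -0.0
t 32.7 box [-73.8  84.2] z 78.2 F box [-1.3 -0.6] -1.5 yaw 0.1 tilt [ 0.001 -0.    -1.   ] op -0.0
t 32.95 box [-71.3  84.3] z 78.1 F box [-1.1 -1.1] 0.1 yaw 0.1 tilt [ 0.  0. -1.] op -0.0
t 33.2 box [-68.7  84.3] z 78.1 F box [-0.9 -0.1] 0.5 yaw 0.1 tilt [ 0.001  0.    -1.   ] op -0.0
wrist right_grip []
wrist middle_grip [(np.float64(0.98), 'px', np.float64(4.2), 0.97), (np.float64(1.14), 'px', np.float64(212.0), 0.22)]
wrist left_grip [(np.float64(0.99), 'px', np.float64(2.1), 0.87)]
scene right_grip [(np.float64(0.92), 'px', np.float64(0.7), 0.63)]
scene middle_grip []
scene left_grip [(np.float64(0.98), 'px', np.float64(1.8), 0.45)]
```

All three levers are over. Now I lift clear and go to the right of the blue handle.

```bash
python3 -m inch '{"travel":[[-0.015,0,0],[0,0,-0.025],[0,0,-0.025],[0,0,-0.025],[0.019,0.034,0],[0.019,0.034,0],[0.019,0.034,0],[0.019,0.034,0],[0.019,0.034,0],[0.018,0.033,0],[0,0,0]],"roll":[0,0,0,0,0,0,0,0,0,0,0]}' >/dev/null; python3 go.py 30 -118 120; python3 - <<'E'
from h import *
snap('wrist','w10')
s=snap('scene');cv2.imwrite('pics/s10.png',cv2.resize(s['pixels'][160:340,240:440],None,fx=3.5,fy=3.3))
E
```

```text
t 34.98 box [  31.3 -123.7] z 153.4 F box [-1.2  0.5] -0.3 yaw -0.3 tilt [ 0.002 -0.003 -1.   ] op 0.0
world [601. -37. 120.] tool delta m [-0.0014 -0.0058  0.0334]
```

View pics/w10.png

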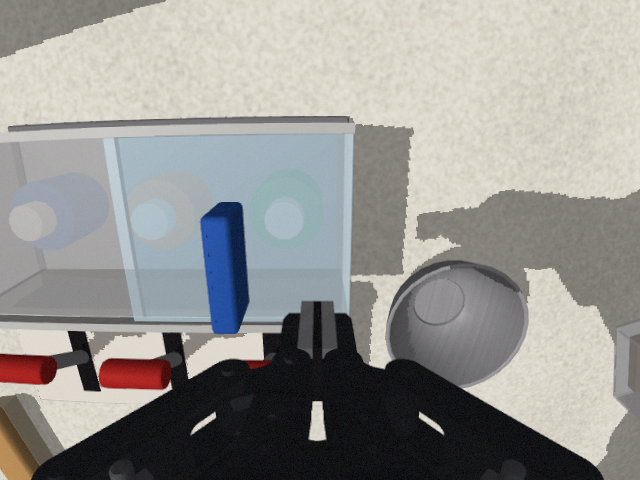

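View pics/s10.png

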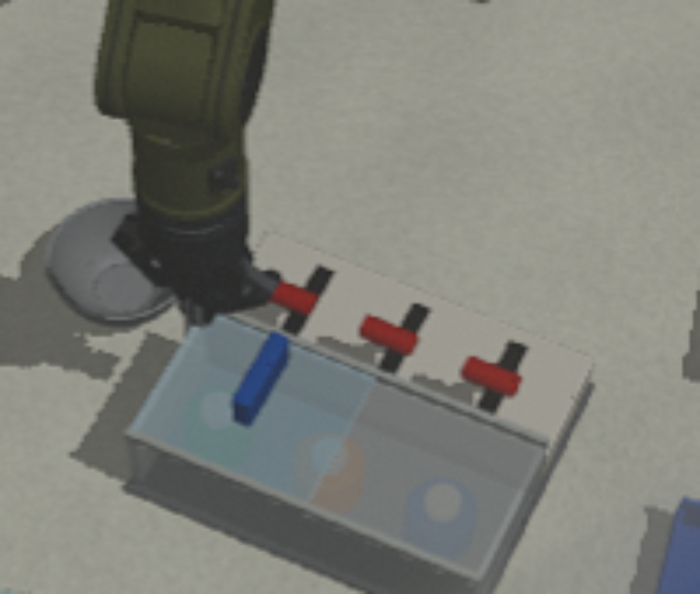

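The fingers (318,310) stand to the right of the handle (225,265), above the lid, and the levers are over. I'll lower with the force watched.

```bash
python3 -m inch '{"travel":[[-0.001,-0.004,0.02],[0,0,0.02],[0,0,0.01],[0,0,0]],"roll":[0,0,0,0]}' >/dev/null; python3 go.py; python3 -m inch '{"travel":[[0,0,0.005],[0,0,0.004],[0,0,0]],"roll":[0,0,0]}' >/dev/null; python3 go.py;python3 - <<'E'
from h import *
snap('wrist','w11')
s=snap('scene');cv2.imwrite('pics/s11.png',cv2.resize(s['pixels'][200:300,260:380],None,fx=6,fy=6))
E
```

```text
t 35.58 box [  27.5 -113.7] z 102.6 F box [0.7 0. ] 0.1 yaw 0.2 tilt [-0.001  0.    -1.   ] op -0.0
t 35.95 box [  28.  -114.7] z 94.0 F box [0.1 0.2] -0.5 yaw 0.1 tilt [-0. -0. -1.] op -0.0
```

View pics/w11.png

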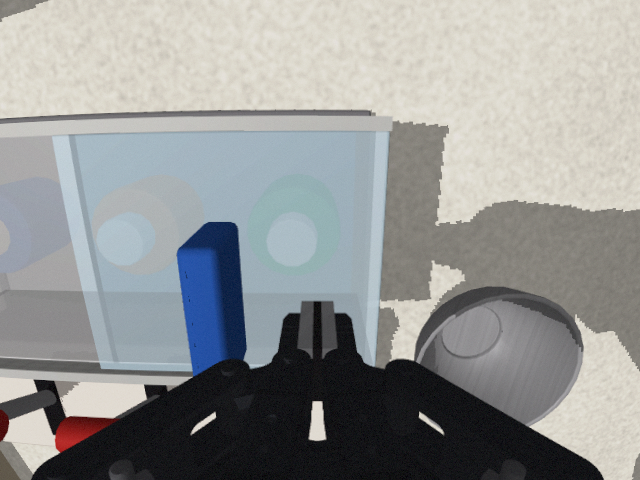

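View pics/s11.png

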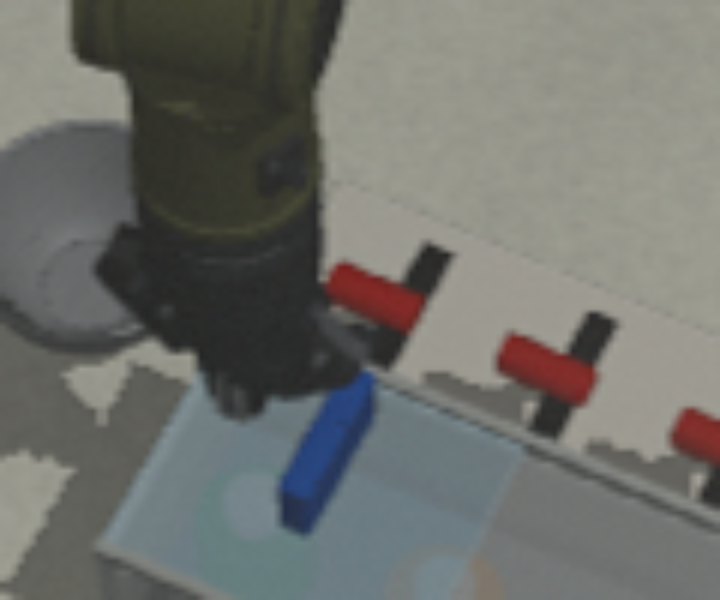

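```bash
python3 -m inch '{"travel":[[0.001,-0.006,0],[0.001,-0.005,0],[0,0,0]],"roll":[0,0,0]}' >/dev/null; python3 go.py;for i in 1 2 3 4 5 6 7; do python3 -m inch '{"travel":[[0,-0.0015,0],[0,-0.0015,0],[0,0,0]],"roll":[0,0,0]}' >/dev/null; python3 go.py; done
```

```text
t 36.42 box [  30.2 -102.5] z 94.1 F box [-0.1  0.1] -0.3 yaw 0.1 tilt [ 0.     0.001 -1.   ] op 0.0
t 36.8 box [  30.1 -100.5] z 94.1 F box [ 0.1 -0.1] 0.6 yaw 0.1 tilt [-0. -0. -1.] op -0.0
t 37.17 box [ 30.1 -97.4] z 94.1 F box [0.2 0.7] 0.5 yaw 0.1 tilt [ 0.  0. -1.] op -0.0
t 37.55 box [ 30.  -94.4] z 94.1 F box [ 0.3 -0.8] 0.8 yaw 0.1 tilt [-0.  0. -1.] op -0.0
t 37.92 box [ 30.1 -91.9] z 94.1 F box [-0.4 -0.9] 1.4 yaw 0.1 tilt [-0. -0. -1.] op -0.0
t 38.3 box [ 30.1 -88.5] z 94.1 F box [-1. -2.] -0.1 yaw 0.1 tilt [ 0. -0. -1.] op 0.0
t 38.67 box [ 30.1 -85.3] z 94.1 F box [ 0.2 -1.5] -0.3 yaw 0.1 tilt [ 0.  0. -1.] op 0.0
t 39.05 box [ 30.1 -82.3] z 94.1 F box [ 0.1 -0.4] -0.1 yaw 0.1 tilt [ 0.  0. -1.] op 0.0
```

```bash
python3 - <<'E'
from h import *
snap('wrist','w12')
E
```

```text
(no output)
```

View pics/w12.png

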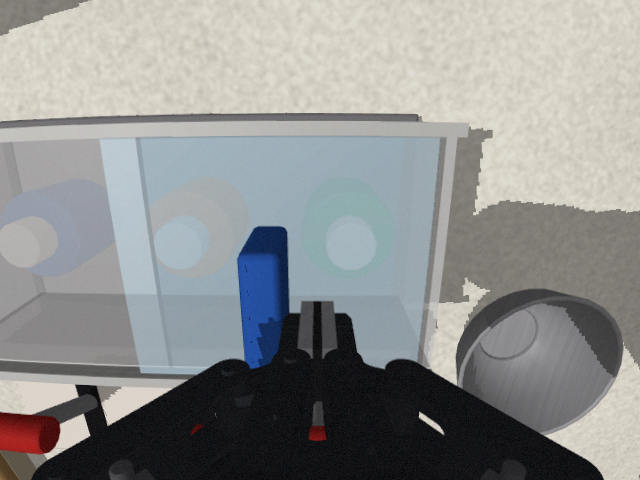

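The lid is sliding: a gap shows at its right edge (440,250), and the fingers rest against the handle (265,300).

```bash
python3 -m inch '{"travel":[[0,-0.003,0],[0,-0.005,0],[0,-0.005,0],[0,-0.005,0],[0,-0.005,0],[0,-0.005,0],[0,-0.005,0],[0,-0.005,0],[0,-0.005,0],[0,0,0]],"roll":[0,0,0,0,0,0,0,0,0,0]}' >/dev/null; python3 go.py;python3 -m inch '{"travel":[[0,-0.005,0],[0,-0.005,0],[0,-0.005,0],[0,-0.005,0],[0,-0.005,0],[0,-0.005,0],[0,-0.005,0],[0,-0.005,0],[0,-0.004,0],[0,0,0]],"roll":[0,0,0,0,0,0,0,0,0,0]}' >/dev/null; python3 go.py; for i in 1 2 3; do python3 -m inch '{"travel":[[0,-0.002,0],[0,-0.002,0],[0,0,0]],"roll":[0,0,0]}' >/dev/null; python3 go.py; done
```

```text
t 40.35 box [ 29.8 -38.4] z 94.1 F box [0.8 0.5] 0.1 yaw 0.1 tilt [ 0.     0.001 -1.   ] op 0.0
t 41.6 box [30.1  5.4] z 94.1 F box [ 0.5 -0.1] -0.4 yaw 0.1 tilt [ 0.001  0.001 -1.   ] op 0.0
t 41.98 box [30.3  8.5] z 94.2 F box [0.6 0.1] 0.4 yaw 0.1 tilt [ 0.001  0.    -1.   ] op 0.0
t 42.35 box [30.1 12.8] z 94.1 F box [ 0.5 -0.7] -1.3 yaw 0.1 tilt [ 0.001  0.    -1.   ] op -0.0
t 42.73 box [29.9 16.8] z 94.1 F box [ 0.3 -0.6] 0.7 yaw 0.1 tilt [ 0.  0. -1.] op 0.0
```

```bash
cat > lid.py <<'E'
from h import *
B=np.array([597.2,85.2]);yw=-0.2201
c,q=np.cos(yw),np.sin(yw);Rb=np.array([[c,-q],[q,c]])
for cam in('wrist','scene','top'):
  s=snap(cam)
  for r in robot.pinpoint(cam,'lid_handle')[:2]:
    b=Rb.T@(atz(s,r['xy'],127)[:2]-B);print(cam,np.round(r['xy']),b.round(1),'lid',(b[1]+70).round(1),round(r['confidence'],2))
E
python3 lid.py;  python3 - <<'E'
from h import *
snap('wrist','w13')
E
```

```text
wrist [266. 311.] [32.4 39.5] lid 109.5 0.7
scene [353. 293.] [34.8 44.3] lid 114.3 0.76
```

View pics/w13.png

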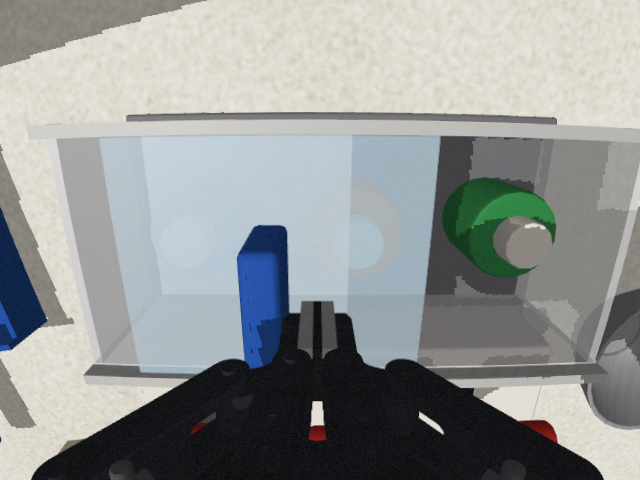

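The lid is about 109 mm open. I'll creep to the stop.

```bash
for i in 1 2 3 4; do python3 -m inch '{"travel":[[0,-0.001,0],[0,-0.0005,0],[0,0,0]],"roll":[0,0,0]}' >/dev/null; python3 go.py; done
```

```text
t 43.45 box [29.8 17.5] z 94.0 F box [-0.6 -1.6] 0.5 yaw 0.1 tilt [-0.001 -0.    -1.   ] op 0.0
t 43.83 box [29.8 19.5] z 94.0 F box [-1.5 -1.4] -0.3 yaw 0.1 tilt [-0.  0. -1.] op -0.0
t 44.2 box [29.9 21. ] z 94.0 F box [-0.7 -0.8] -0.1 yaw 0.1 tilt [-0.  0. -1.] op 0.0
t 44.58 box [30.  22.4] z 94.0 F box [-0.4 -0.6] -0.6 yaw 0.1 tilt [ 0.  0. -1.] op 0.0
```

```bash
for i in 1 2; do python3 -m inch '{"travel":[[0,-0.001,0],[0,0,0]],"roll":[0,0]}' >/dev/null; python3 go.py; done; python3 lid.py
```

```text
t 44.83 box [29.9 22.7] z 94.1 F box [-1.4 -2.7] 0.3 yaw 0.0 tilt [-0.    -0.001 -1.   ] op -0.0
t 45.08 box [29.9 22.7] z 94.1 F box [-1.5 -4.1] 1.6 yaw 0.0 tilt [-0.001 -0.002 -1.   ] op 0.0
wrist [266. 313.] [31.5 45.2] lid 115.2 0.98
scene [356. 294.] [34.7 51.1] lid 121.1 0.58
top [479. 253.] [ 4.000e-01 -4.839e+02] lid -413.9 0.29
```

At the stop: the travel ended and the force rose to 4 N. Now I retract sideways and up, then check.

```bash
python3 -m inch '{"travel":[[0,0.008,0],[0,0.015,0],[0,0,-0.03],[0,0,-0.04],[0,0,-0.04],[0,0.04,-0.03],[0,0.05,0],[0,0.05,0],[0,0,0],[0,0,0]],"roll":[0,0,0,0,0,0,0,0,0,0]}' >/dev/null; python3 go.py; python3 lev.py scene top; python3 lid.py;  python3 - <<'E'
from h import *
snap('scene','s20')
s=snap('top');cv2.imwrite('pics/t20.png',cv2.resize(s['pixels'][120:320,180:430],None,fx=3,fy=3))
S={c:snap(c) for c in('scene','top')}
for n in['peg_bowl','canister','dustpan','brush','softener','peg_box']:
    for c in S: print(n,c,[np.round(q['xy']) for q in robot.pinpoint(c,n)[:1]])
E
```

```text
t 46.62 box [  30.3 -138.3] z 234.2 F box [-0.3  0.4] 0.3 yaw 0.1 tilt [ 0.001  0.001 -1.   ] op 0.0
scene right_grip [(np.float64(1.14), 'px', np.float64(42.9), 0.59), (np.float64(0.94), 'px', np.float64(1.9), 0.5)]
scene middle_grip [(np.float64(0.97), 'px', np.float64(1.4), 0.44)]
scene left_grip [(np.float64(0.83), 'px', np.float64(0.5), 0.46)]
top right_grip [(np.float64(1.14), 'px', np.float64(1.4), 0.46)]
top middle_grip [(np.float64(0.98), 'px', np.float64(0.2), 0.67)]
top left_grip [(np.float64(0.94), 'px', np.float64(0.9), 0.47)]
wrist [ 93. 228.] [29.7 45.4] lid 115.4 0.72
wrist [257. 313.] [-46.7 -85.8] lid -15.8 0.38
scene [355. 294.] [34.5 50.7] lid 120.7 0.62
scene [381. 273.] [-52.4  86.5] lid 156.5 0.55
top [271. 190.] [30.6 43.3] lid 113.3 0.86
peg_bowl scene [array([275., 242.])]
peg_bowl top []
canister scene [array([159., 267.])]
canister top [array([487., 206.])]
dustpan scene [array([465., 343.])]
dustpan top [array([165., 192.])]
brush scene [array([453., 249.])]
brush top [array([179., 292.])]
softener scene [array([177., 233.])]
softener top [array([481., 253.])]
peg_box scene [array([206., 194.])]
peg_box top [array([466., 305.])]
```

View pics/s20.png

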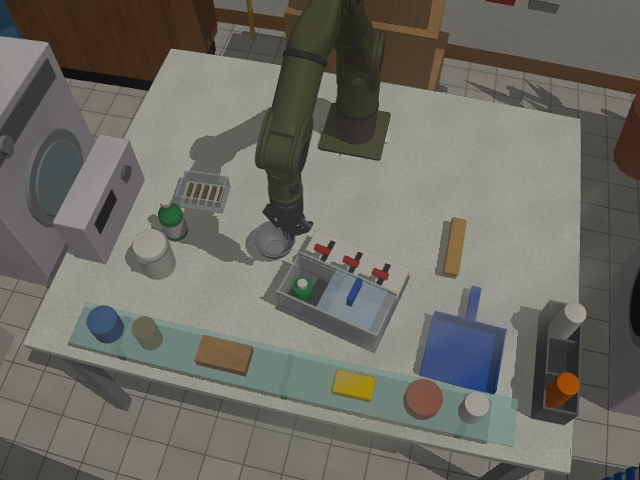

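View pics/t20.png

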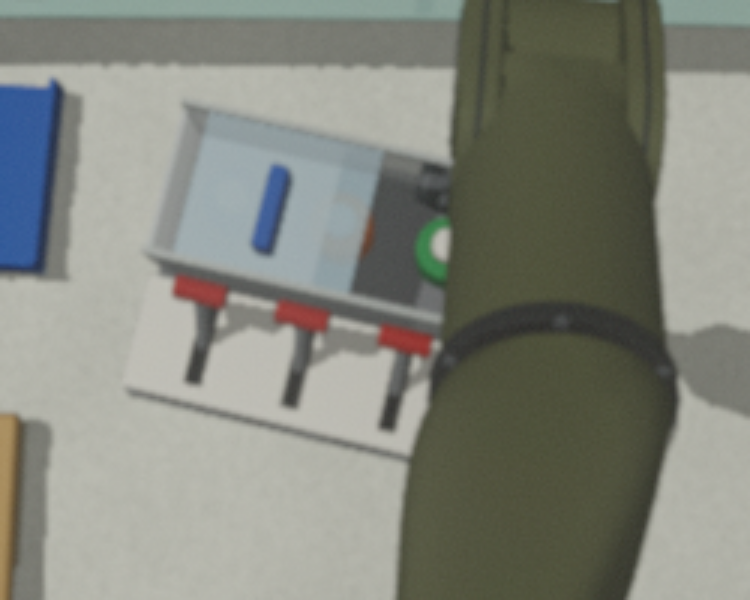

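The lid is open and the levers are over, with nothing touched. One scene reading of the left lever was low (0.83), so I'll check it with colour blobs.

```bash
python3 - <<'E'
from h import *
B=np.array([597.2,85.2]);yw=-0.2201
c,q=np.cos(yw),np.sin(yw);Rb=np.array([[c,-q],[q,c]])
for cam,box in(('scene',(slice(210,300),slice(305,420))),('top',(slice(190,290),slice(215,350)))):
    s=snap(cam);h=cv2.cvtColor(s['pixels'],cv2.COLOR_BGR2HSV)
    m=((h[...,0]<6)|(h[...,0]>174))&(h[...,1]>110)&(h[...,2]>60)
    k=np.zeros(m.shape,bool);k[box]=1
    n,l,st,ce=cv2.connectedComponentsWithStats((m&k).astype(np.uint8))
    for i in range(1,n):
        if st[i,4]<40: continue
        best=min(((np.linalg.norm(proj(s,[np.r_[B+Rb@[-85-80*np.sin(.5-a),y],55+80*np.cos(.5-a)]])[0]-ce[i]),a,y) for y in(85,0,-85) for a in np.arange(0,1.1,.01)))
        print(cam,st[i,4],ce[i].round(1),'err %.1f angle %.2f y %d'%best)
E
```

```text
scene 105 [322.2 249.1] err 0.1 angle 0.96 y -85
scene 104 [350.6 261.1] err 0.3 angle 0.96 y 0
scene 109 [380.  273.6] err 0.2 angle 0.97 y 85
top 109 [246.4 216.7] err 0.4 angle 1.00 y 85
top 111 [280.3 224.9] err 0.4 angle 1.00 y 0
top 119 [314.6 232.9] err 0.4 angle 1.01 y -85
```

```bash
python3 -c "
from plant import robot
print(robot.get_state()['time_s']);print(robot.job_done())"
```

```text
48.225
the job is handed in; nothing more can be done
None
```

I opened the box and handed the job in at 48.2 s of the 64 s allowed. The levers went over in the order right, middle, left. Each was free on its first proper push, so none had to be revisited. I then pushed the lid by its handle to its end stop and pulled the arm clear.

**Last checks**
- **Levers:** the red grips measured by colour give 0.96–1.01 rad for all three, in both the scene and top views.
- **Lid:** the wrist view reads 115 mm and the top view 113 mm. The scene view reads 121 mm, more than the 115 mm of travel. The lid also stopped hard, and the push force rose to 4 N there.
- **Robot:** the force reading after retracting was about zero, and the fingers were about 230 mm up by the reported TCP.
- **Other things:** they read within a few pixels of where they started. The bowl could only be checked in the scene view, because the arm hid it from above.

**Disagreements**
- **Lever readings:** two single readings were off: 0.83 rad for the left lever (scene) and 1.14 for the right (top, half hidden by the arm). The colour measurement contradicts both.
- **Fingertip height:** the visible fingertips stood about 30 mm above the reported TCP. My first pass at the right lever went over the grip without touching it, so I worked lower.
- **Highest force:** the wrist reading peaked at about 16 N, when the second pass at the right lever rode on the upper side of the grip.

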